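# Tip the crucible block right way up and park it against the bench stop

## Task

The holed crucible block has been left standing on its long edge. Push it over with the fingers so that it lies flat with its holes facing up, then slide it along the bench until its long side is flush against the low metal stop strip, with no end of the block sticking out past the strip. Only push it, never lift it off the bench, and leave the two crucibles and the grease tin where they stand.

Things in the scene. Friction and masses are not known exactly. Their poses are not given: they have to be found in the camera images.
- block_center (a point): Middle of the loose grey block, 60 x 150 x 22 mm (0.2-0.3 kg), four 28 mm holes 15 mm deep in one 60 x 150 face. z: thickness, out of the holed face; y: the 150 length; x: the 60 width. Starts on a long edge, centre 30 mm up, z level, away from the strip within 20 degrees. Pushed on the holed face near its top it tips over the lower far edge and drops flat, centre 11 mm up.
- stop_face (a point): Straight aluminium angle strip fixed to the bench, 200 mm long, 16 mm high. Origin: middle of its flat upright face, at bench level. x: along the strip (ends at +-100 mm). y: level, square to the face, into the strip; the block comes from -y, and when flush its centre is at y = -30 mm. Behind the face the strip reaches to y = +31 mm.
- crucible_a: Small steel crucible, 25 mm across, 26 mm high, open end up, standing on the bench behind the strip; leave alone. Origin: centre of its underside, own z up.
- crucible_b: Second crucible like it, standing behind the strip; leave alone. Origin: centre of its underside, own z up.
- grease_tin: Round flat tin, 64 mm across, 33 mm high, standing beside the block's path, on the side far from the robot; leave alone. Origin: centre of its underside, own z up.
Mind the look-alikes: they are no part of the job. Of the things that look like the part that bears block_center, the smaller one is meant.

How it is judged (in metres and radians):
On the way, in this order (a step that is already met when the one before it is completed fails the run):
1. the block lies flat, holes up (angle between block_center's own z axis and vertical below 0.08 rad), for 0.2 s.
2. the block is flush against the strip, within its length (y of block_center in the frame of stop_face between -0.034 and -0.026 m and angle between the y axis of block_center and the x axis of stop_face, either way round below 0.06 rad and x of block_center in the frame of stop_face between -0.027 and 0.027 m), for 0.2 s.
At the end, for the whole second after the job is handed in: The block lies flat on the bench, holes up (within about 4.5 degrees), its long side against the strip (centre gap under 4 mm, parallel within about 3.4 degrees), and does not stick out past either end of the strip by more than 2 mm (all of step 2 and angle between block_center's own z axis and vertical below 0.08 rad and height (world z) of block_center below 0.015 m); the robot touches nothing.
It fails at once if the block is lifted (its centre more than 45 mm above the bench) (height (world z) of block_center above 0.045 m).
It fails at once if a crucible is moved more than 15 mm or knocked over (distance of any of crucible_a, crucible_b from where it was at the start of the episode above 0.015 m or angle between any of crucible_a, crucible_b's own z axis and vertical above 0.4 rad).
It fails at once if the grease tin is moved more than 15 mm or tipped (distance of grease_tin from where it was at the start of the episode above 0.015 m or angle between grease_tin's own z axis and vertical above 0.4 rad).
It also fails if it takes over 51 s, if anything falls off the work surface, if the arm or the gripper's body presses on something with over 40 N, if the wrist force passes 120 N, or if a joint passes its speed limit or range.

## Robot

A 6-joint arm with a two-finger parallel gripper is mounted at the origin on a cart in front of the work surface, level with it; the furniture and walls round the work are solid. World frame = base frame: x ahead of the robot, y to its left, z up, the work surface at z = 0. Lengths are in m, angles in degrees, forces in N, time in s.
With the tool pointing down it reaches from about 0.4 to 0.925 m from the base axis. Payload 3.4 kg.
Tool frame: the origin (TCP) lies on the centre line of the jaws, within the pads' length; the fingertips stand 8 mm ahead of it and the grasp point (between the pads) lies 11 mm behind it; z points along the fingers, y is the line along which they close (so a half turn about z gives the same grasp; the last joint's range is limited). The gripper opens to 85 mm and grips with 20 to 120 N. Pads are 22 mm wide; open, the fingers measure 114 mm over their backs; the gripper's body (76 mm by 85 mm) begins 54 mm behind the grasp point. The pads swing forward as they close: fully open they stand 13 mm farther back than shut.
Start: joints at [-69.987, 17.578, 86.31, -0, 76.112, -4.211], TCP at [0.236, -0.524, 0.239] pointing down, gripper open.
Joint ranges: [-179.03, 179.03], [-60, 130.46], [8.19, 133.38], [-81.62, 261.62], [5.75, 156.47], [-153.77, 153.77]. Speed limits (degrees/s): [147.25, 147.25, 180, 180, 180, 180].

## Interface

Orientations are given as a 3x3 rotation matrix whose columns are the frame's x, y, z axes.
In Python, from workcell import telemetry, imaging, order gives the robot as it stands.
- The arm moves only by the tool apply_moves, never from a script. Its arguments are lists of equal length, an entry for each row: "delta_pos": the shift along the tool's x, y, z in m, a list of three; "turn": the turn, a rotation vector about the tool's x, y, z in rad, a list of three. In form: {"delta_pos": [[tx, ty, tz], ...], "turn": [[ax, ay, az], ...]}. A call has 1 to 10 rows; each row shifts and turns the commanded pose from where the row before left it, along the tool's axes as they then stand; what a row does not reach is not made up. A row lasts 1/10 s, in which the tool goes at most 50 mm and 8.59 degrees, less where a joint would pass 70% of its speed; a pose out of reach is approached as far as the arm can. A call is refused whole if a number of a shift passes 0.05 or a number of a turn 0.15, either way. A call with a gripper value outside its range is refused whole. "jaw" is the closure in counts, from 0 (fully open) to 255 (shut), set as the call begins (left out, the last holds). The fingers move at their own pace and stop on an object; "newtons" is the grip in N (left out, the last holds). Time passes only in rows, so rows that do not move let the fingers close. It gives the time, the measured TCP pose, the force, the opening and the grip force at its end, in the units of the state.
- telemetry.read_state(): the state, without advancing time (a new reading comes with each control period).
- imaging.grab_frame(name): name is "side" or "top"; returns a dict with "img" (400x640x3 uint8, blue, green, red), "range_z" (400x640 float32, m along the optical axis (not along the pixel's ray), 0 where there is no reading), "fx", "fy", "cx", "cy" (pixels), "position" and "attitude" of the camera in the world. Camera axes: x right, y down, z forward; pixel columns grow to the right and rows downward; lengths in m; the calibration is good to about 2 mm. A picture is of the moment at which its call begins.
- order.hand_in(): hands the job in; it is judged then, once.
The state is a dict: "time_s": time; "joint_pos": joint angles; "joint_vel": joint speeds; "joint_torque": joint torques, N m; "position": TCP position; "tcp_rot": TCP orientation; "wrist_force": force on the tool from outside, world axes, zero at the start; "moment": the same for the moment, N m; "opening": finger opening in m; "grip_force": force on a finger pad.
Only numpy, scipy, OpenCV 4.12 (cv2) and the standard library are available. Lean on these libraries where they do the work, as an engineer would, in place of code of your own. Each camera call takes 0.05 s, during which the arm holds its last target. There are 200 camera calls.

## Working session

There is one attempt and no reset: what is moved stays moved. The work goes in short steps, Python scripts to look and compute and a tool call to move; the robot and the scene stay as the last step left them, time stands still between calls to the robot, and variables do not carry over. Pictures are saved under pics/ and viewed, at most 10 in all, crops included, and the job is handed in when it is done.

Besides the shell and the picture viewer there is one more tool, called after "Call:" as name(argument=value, ...), one argument or row to a line, values as JSON. apply_moves: Moves the arm, as the interface text tells. Its arguments: {"type":"object","properties":{"delta_pos":{"type":"array","items":{"type":"array","items":{"type":"number"}}},"turn":{"type":"array","items":{"type":"array","items":{"type":"number"}}},"jaw":{"type":"number"},"newtons":{"type":"number"}},"required":["delta_pos","turn"]}

```bash
mkdir -p pics; cat > h.py <<'E'
import numpy as np, cv2
from workcell import telemetry, imaging, order
def grab(n):
    f=imaging.grab_frame(n); np.savez(f'{n}.npz',**{k:np.array(v) for k,v in f.items()}); return f
def load(n): return np.load(f'{n}.npz')
def cloud(f):
    v,u=np.mgrid[0:400,0:640]; z=f['range_z']
    p=np.stack([(u-f['cx'])/f['fx']*z,(v-f['cy'])/f['fy']*z,z],-1)
    R=np.array(f['attitude']); 
    return p@R.T+np.array(f['position'])
E
python3 - <<'E'
from h import *
for n in('top','side'):
    f=grab(n); cv2.imwrite(f'pics/{n}0.png',f['img']); print(n,f['position'],f['attitude'],f['fx'])
print(telemetry.read_state())
E
```

```text
top [ 0.33776998 -0.04139739  1.17752781] [[-0.05196287 -0.97863097  0.19895046]
 [-0.99864669  0.05135114 -0.00823687]
 [-0.00215548 -0.19910923 -0.97997493]] 487.85772118698435
side [0.50507822 0.7894272  0.61386862] [[-0.99671616 -0.02944418  0.07543171]
 [-0.07915539  0.55064145 -0.8309804 ]
 [-0.01706829 -0.83422241 -0.55116389]] 419.6466620282394
{'time_s': 0.1, 'joint_pos': array([-6.99857040e+01,  1.76195378e+01,  8.63724367e+01,  3.73179431e-04,
        7.61124033e+01, -4.20950806e+00]), 'joint_vel': array([-0.03004108, -0.04591424, -0.07356717, -0.00986002, -0.06483354,
       -0.11115682]), 'joint_torque': array([ 3.04281230e-04, -4.58529997e+01, -2.52607781e+01, -2.34397760e-05,
        5.55450650e-03, -3.48799752e-06]), 'position': array([ 0.23571991, -0.52382595,  0.23848364]), 'tcp_rot': array([[ 9.11950418e-01,  4.10299955e-01, -6.17556122e-04],
       [ 4.10300396e-01, -9.11948819e-01,  1.71387919e-03],
       [ 1.40024977e-04, -1.81635636e-03, -9.99998341e-01]]), 'wrist_force': array([-0.84652752,  0.54233189, -0.85742089]), 'moment': array([0.00876003, 0.00224452, 0.01216017]), 'grip_force': 0.0, 'opening': 0.08532766192792983}
```

View pics/top0.png

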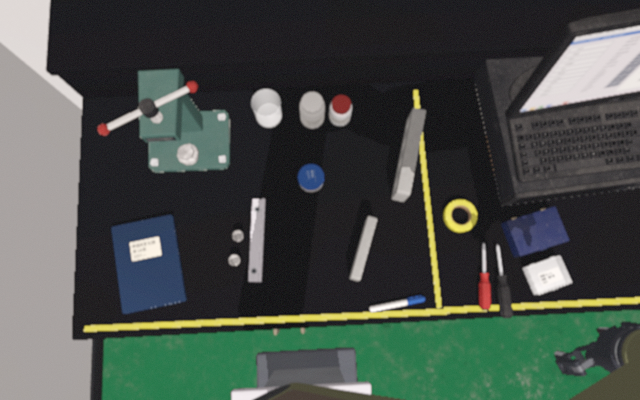

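View pics/side0.png

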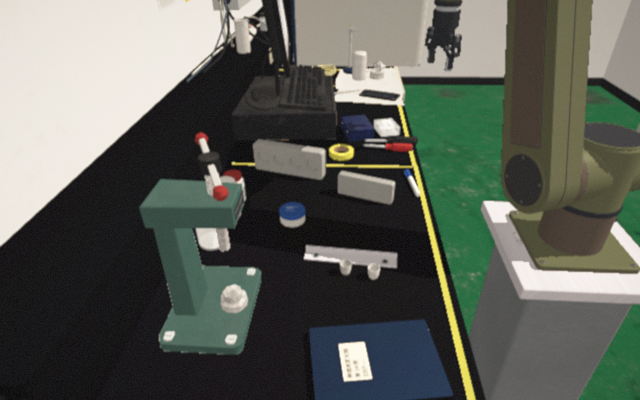

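Candidates for the block: the small slab at top (364,248) / side (366,187), and the larger slab at top (409,155) / side (289,159). I choose the small one. The strip is at top (256,240), with the crucibles at (237,236) and (234,260) behind it. The tin is at (311,178).

```bash
cat > m.py <<'E'
from h import *
def rect(P,m,name):
    q=P[m]; 
    if len(q)<5: print(name,'few',len(q)); return
    r=cv2.minAreaRect((q[:,:2]*1000).astype(np.float32)); b=cv2.boxPoints(r)
    print(name,len(q),'c',np.round(r[0],1),'size',np.round(r[1],1),'ang',round(r[2],1),'z',np.round(np.percentile(q[:,2],[5,50,95])*1000,1),'corners',b.round(0).tolist())
E
python3 - <<'E'
from m import *
f=load('top');P=cloud(f);z=P[...,2]
v,u=np.mgrid[0:400,0:640]
def box(a,b,c,d): return (u>=a)&(u<=b)&(v>=c)&(v<=d)
rect(P,box(340,385,205,290)&(z>.05),'block top')
rect(P,box(340,385,205,290)&(z>.02),'block all')
rect(P,box(385,430,100,210)&(z>.05),'big')
rect(P,box(245,272,190,290)&(z>.01)&(z<.03),'strip')
rect(P,box(245,272,190,290)&(z>.004)&(z<.03),'strip low')
rect(P,box(225,245,226,246)&(z>.018),'crA'); rect(P,box(225,245,248,270)&(z>.018),'crB')
rect(P,box(290,330,160,195)&(z>.025),'tin')
a=f['img'][190:300,220:390]; b=load('side')['img'][165:285,290:420]
a=cv2.resize(a,(790,511),interpolation=cv2.INTER_CUBIC)
b=cv2.resize(b,(624,576),interpolation=cv2.INTER_CUBIC)
cv2.imwrite('pics/ca.png',a);cv2.imwrite('pics/cb.png',b)
f=load('side');P=cloud(f);z=P[...,2]
rect(P,box(330,400,165,210)&(z>.053)&(z<.07),'S block top')
rect(P,box(330,400,165,210)&(z>.01)&(z<.07),'S block all')
rect(P,box(295,405,240,272)&(z>.012)&(z<.022),'S strip')
E
```

```text
block top 649 c [ 418.5 -134.7] size [ 58.4 239.7] ang 54.6 z [56.8 60.6 64.8] corners [[304.0, -89.0], [499.0, -228.0], [533.0, -180.0], [338.0, -41.0]]
block all 701 c [ 418.6 -134.7] size [ 59.1 239.6] ang 54.8 z [40.8 60.4 64.8] corners [[304.0, -90.0], [499.0, -228.0], [533.0, -180.0], [338.0, -41.0]]
big 1352 c [ 541.2 -207.5] size [ 81.7 518.9] ang 59.7 z [66.9 86.  89.9] corners [[297.0, -112.0], [745.0, -374.0], [786.0, -303.0], [338.0, -41.0]]
strip 260 c [494.7  89. ] size [ 28.8 198.2] ang 85.5 z [10.6 16.2 20.1] corners [[395.0, 82.0], [592.0, 67.0], [595.0, 96.0], [397.0, 111.0]]
strip low 952 c [493.4  85.9] size [ 66.5 242.9] ang 88.3 z [ 4.2  6.6 18.8] corners [[371.0, 56.0], [614.0, 49.0], [616.0, 116.0], [373.0, 123.0]]
crA 31 c [421.1  54.1] size [252.5  21.8] ang 43.9 z [  20.3   26.8 1177.5] corners [[323.0, -26.0], [338.0, -41.0], [520.0, 134.0], [504.0, 149.0]]
crB 32 c [400.   53.4] size [225.6  23.7] ang 62.7 z [18.6 24.9 30. ] corners [[338.0, -41.0], [359.0, -52.0], [462.0, 148.0], [441.0, 159.0]]
tin 537 c [503.3 -40.8] size [ 60.7 330.6] ang 87.1 z [29.1 33.4 37.4] corners [[337.0, -63.0], [667.0, -79.0], [670.0, -19.0], [340.0, -2.0]]
S block top 361 c [ 456. -159.] size [ 26.6 148.3] ang 71.2 z [54.1 59.4 61.6] corners [[381.0, -148.0], [522.0, -195.0], [530.0, -170.0], [390.0, -122.0]]
S block all 1147 c [ 457.1 -158.5] size [ 28.1 150.4] ang 71.2 z [13.2 41.7 60.8] corners [[381.0, -148.0], [524.0, -196.0], [533.0, -169.0], [390.0, -121.0]]
S strip 401 c [495.4 113.1] size [ 76.6 197.4] ang 86.0 z [12.5 15.7 20.7] corners [[394.0, 82.0], [591.0, 68.0], [597.0, 144.0], [400.0, 158.0]]
```

View pics/ca.png

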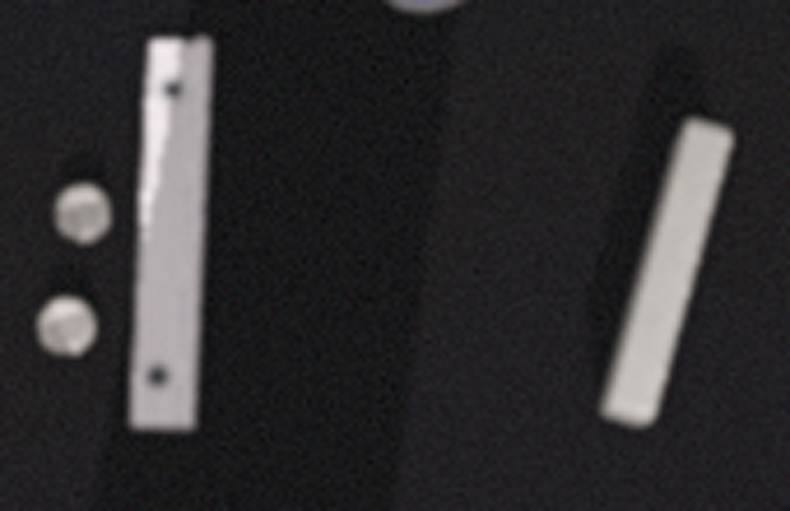

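View pics/cb.png

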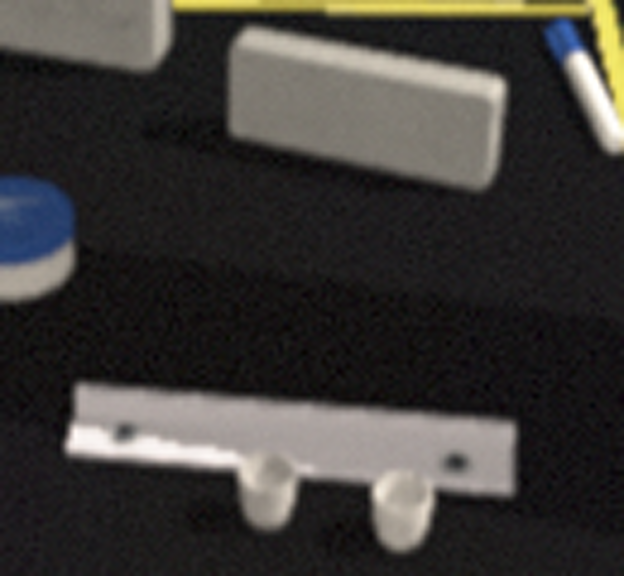

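The crops confirm it. The small slab (side crop centre ≈(366,110)) shows its plain back towards the strip, so the holed face looks toward -y and needs a push in roughly +y. Next I clean up the measurements and compute the approach.

```bash
cat >> h.py <<'E'
def plan(target, yaw=None):
    s=telemetry.read_state(); R=s['tcp_rot']; d=np.array(target)-s['position']
    print('t',s['time_s'],'pos',s['position'].round(4),'yaw x',round(np.degrees(np.arctan2(R[1,0],R[0,0])),2),'F',s['wrist_force'].round(1))
    if yaw is not None:
        print('tool turn z',round(-np.radians(yaw-np.degrees(np.arctan2(R[1,0],R[0,0]))),4))
        c,q=np.cos(np.radians(yaw)),np.sin(np.radians(yaw)); R=np.array([[c,q,0],[q,-c,0],[0,0,-1]])
    print('tool delta',(R.T@d).round(4))
E
python3 - <<'E'
from m import *
v,u=np.mgrid[0:400,0:640]
def box(a,b,c,d): return (u>=a)&(u<=b)&(v>=c)&(v<=d)
f=load('top');P=cloud(f);z=P[...,2];g=f['range_z']>0
rect(P,g&box(340,385,205,290)&(z>.05)&(z<.075),'block top')
rect(P,g&box(385,430,100,210)&(z>.05)&(z<.1),'big')
rect(P,g&box(225,245,226,246)&(z>.018)&(z<.04),'crA'); rect(P,g&box(225,245,248,270)&(z>.018)&(z<.04),'crB')
rect(P,g&box(290,330,160,195)&(z>.025)&(z<.045),'tin')
n=np.array([.322,.947]); c=np.array([.457,-.158])
t=c-n*.050; print(t); plan([*t,.15],71.2)
E
```

```text
block top 633 c [ 456.2 -161.2] size [ 22.2 149.5] ang 70.1 z [56.8 60.5 64.3] corners [[382.0, -146.0], [523.0, -197.0], [530.0, -176.0], [390.0, -125.0]]
big 1330 c [ 674.2 -285.4] size [ 32.4 214.6] ang 74.1 z [66.7 85.9 89.7] corners [[567.0, -272.0], [773.0, -330.0], [782.0, -299.0], [575.0, -240.0]]
crA 25 c [503.1 133.2] size [24.6 21.7] ang 42.6 z [19.8 25.  29.5] corners [[487.0, 133.0], [501.0, 117.0], [520.0, 133.0], [505.0, 149.0]]
crB 31 c [445.9 142.7] size [24.5 22. ] ang 85.5 z [18.6 24.9 29.7] corners [[434.0, 131.0], [456.0, 130.0], [458.0, 154.0], [436.0, 156.0]]
tin 528 c [636.9 -47.5] size [60.7 62.9] ang 87.7 z [29.  33.4 37.1] corners [[604.0, -77.0], [667.0, -79.0], [670.0, -18.0], [607.0, -16.0]]
[ 0.4409  -0.20535]
t 0.1 pos [ 0.2357 -0.5238  0.2385] yaw x 24.22 F [-0.8  0.5 -0.9]
tool turn z -0.8199
tool delta [0.3676 0.0916 0.0885]
```

Call:
apply_moves(
  delta_pos=[
    [0,0,0],
    [0,0,0],
    [0,0,0],
    [0,0,0],
    [0,0,0],
    [0,0,0],
    [0,0,0],
  ],
  turn=[
    [0,0,-0.135],
    [0,0,-0.135],
    [0,0,-0.135],
    [0,0,-0.135],
    [0,0,-0.135],
    [0,0,-0.135],
    [0,0,0],
  ],
)

```text
time_s: 0.8
position: [0.2358, -0.524, 0.2388]
tcp_rot: [[0.331, 0.944, -0.0], [0.944, -0.331, 0.001], [0.001, -0.001, -1.0]]
wrist_force: [0.5, 0.3, -0.1]
opening: 0.0849
grip_force: 0.0
```

Call:
apply_moves(
  delta_pos=[
    [0.03,0.008,0],
    [0.04,0.01,0],
    [0.04,0.01,0],
    [0.04,0.01,0],
    [0.04,0.01,0],
    [0.04,0.01,0],
    [0.04,0.01,0],
    [0.04,0.01,0],
    [0.03,0.008,0],
    [0,0,0],
  ],
  turn=[
    [0,0,0],
    [0,0,0],
    [0,0,0],
    [0,0,0],
    [0,0,0],
    [0,0,0],
    [0,0,0],
    [0,0,0],
    [0,0,0],
    [0,0,0],
  ],
)

```text
time_s: 1.8
position: [0.4313, -0.229, 0.2392]
tcp_rot: [[0.331, 0.944, 0.001], [0.944, -0.331, 0.002], [0.002, 0.0, -1.0]]
wrist_force: [-0.2, -0.2, -0.1]
opening: 0.0855
grip_force: 0.0
```

```bash
python3 - <<'E'
from h import *
n=np.array([.3305,.9438]); t=np.array([.4563,-.160])-n*.05
plan([*t,.055],70.7)
E
```

```text
t 1.8 pos [ 0.4313 -0.229   0.2392] yaw x 70.69 F [-0.2 -0.2 -0.1]
tool turn z -0.0002
tool delta [0.0234 0.0008 0.1842]
```

Call:
apply_moves(
  delta_pos=[
    [0,0,0.02],
    [0,0,0.03],
    [0,0,0.03],
    [0,0,0.03],
    [0,0,0.03],
    [0,0,0.03],
    [0,0,0.02],
    [0,0,0],
    [0,0,0],
  ],
  turn=[
    [0,0,0],
    [0,0,0],
    [0,0,0],
    [0,0,0],
    [0,0,0],
    [0,0,0],
    [0,0,0],
    [0,0,0],
    [0,0,0],
  ],
)

```text
time_s: 2.7
position: [0.4295, -0.2327, 0.0492]
tcp_rot: [[0.333, 0.943, -0.001], [0.943, -0.333, 0.0], [0.0, -0.001, -1.0]]
wrist_force: [0.7, -0.1, -0.0]
opening: 0.0855
grip_force: 0.0
```

```bash
python3 - <<'E'
from h import *
f=grab('side'); cv2.imwrite('pics/s1.png',cv2.resize(f['img'][110:230,300:430],(650,600),interpolation=cv2.INTER_CUBIC))
P=cloud(f); n=np.array([.3305,.9438]); t=np.array([.9438,-.3305])
Q=P[(f['range_z']>0)&(P[...,2]>.02)&(P[...,2]<.12)]; d=Q[:,:2]-[.4563,-.160]; a=d@n; b=d@t
m=(abs(b)<75)&(abs(b)<.075)&(a>-.13)&(a<-.02)
print(m.sum(), np.percentile(a[m],[2,50,98]) if m.sum() else '')
plan([.44,-.2,.05],70.7)
E
```

```text
424 [-0.08835484 -0.06686914 -0.05919572]
t 2.75 pos [ 0.4301 -0.233   0.0499] yaw x 70.55 F [0.4 0.1 0.1]
tool turn z -0.0027
tool delta [ 0.0344 -0.0016 -0.0001]
```

View pics/s1.png

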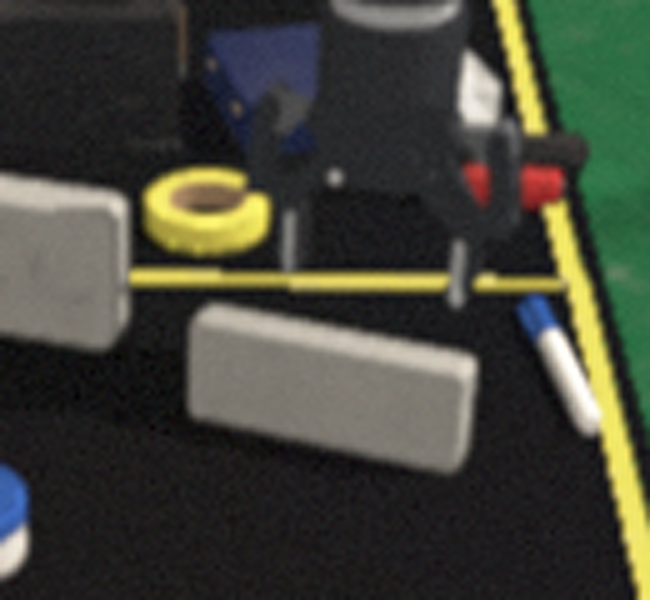

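```bash
python3 - <<'E'
from h import *
f=load('side'); n=np.array([.3305,.9438,0]); t=np.array([.9438,-.3305]); c=np.array([.4563,-.160,0])
P=cloud(f)
for px in [(458,305),(290,265),(458,245),(290,215)]:
    u,v=300+px[0]/5,110+px[1]/5
    r=f['attitude']@np.array([(u-f['cx'])/f['fx'],(v-f['cy'])/f['fy'],1]); p=f['position']
    for off in(-.068,-.078):
        k=((c+n*off-p)@n)/(r@n); q=p+k*r; print(px,off,q.round(4),'along',((q-c)[:2]@t).round(4))
E
```

```text
(458, 305) -0.068 [ 0.386  -0.2074  0.0532] along -0.0507
(458, 305) -0.078 [ 0.3848 -0.2176  0.0474] along -0.0485
(290, 265) -0.068 [ 0.4759 -0.2389  0.0582] along 0.0446
(290, 265) -0.078 [ 0.4756 -0.2494  0.0525] along 0.0478
(458, 245) -0.068 [ 0.3889 -0.2084  0.0889] along -0.0476
(458, 245) -0.078 [ 0.3877 -0.2186  0.0835] along -0.0454
(290, 215) -0.068 [ 0.4771 -0.2393  0.0887] along 0.0459
(290, 215) -0.078 [ 0.4768 -0.2498  0.0834] along 0.0491
```

Call:
apply_moves(
  delta_pos=[
    [0.01,0,0.005],
    [0.01,0,0],
    [0.01,0,0],
    [0.01,0,0],
    [0.006,0,0],
    [0.004,0,0],
    [0.004,0,0],
    [0.004,0,0],
    [0.004,0,0],
    [0.004,0,0],
  ],
  turn=[
    [0,0,0],
    [0,0,0],
    [0,0,0],
    [0,0,0],
    [0,0,0],
    [0,0,0],
    [0,0,0],
    [0,0,0],
    [0,0,0],
    [0,0,0],
  ],
)

```text
time_s: 3.75
position: [0.4518, -0.1697, 0.0443]
tcp_rot: [[0.332, 0.943, -0.0], [0.943, -0.332, 0.0], [0.0, -0.0, -1.0]]
wrist_force: [-0.2, 0.5, 0.4]
opening: 0.0857
grip_force: 0.0
```

Call:
apply_moves(
  delta_pos=[
    [0.004,0,0],
    [0.004,0,0],
    [0.004,0,0],
    [0.004,0,0],
    [0,0,0],
  ],
  turn=[
    [0,0,0],
    [0,0,0],
    [0,0,0],
    [0,0,0],
    [0,0,0],
  ],
)

```text
time_s: 4.25
position: [0.4571, -0.1543, 0.0443]
tcp_rot: [[0.331, 0.944, -0.0], [0.944, -0.331, 0.0], [0.0, -0.0, -1.0]]
wrist_force: [1.5, 1.5, 0.3]
opening: 0.0851
grip_force: 0.0
```

```bash
python3 - <<'E'
from m import *
v,u=np.mgrid[0:400,0:640]
f=grab('side');P=cloud(f);z=P[...,2]
n=np.array([.3305,.9438]); t=np.array([.9438,-.3305]);d=P[...,:2]-[.4563,-.160]
a=d@n;b=d@t
m=(f['range_z']>0)&(abs(b)<.09)&(a>-.015)&(a<.12)&(z>.008)&(z<.075)
rect(P,m,'blk'); plan([.5,-.1,.05],70.7)
cv2.imwrite('pics/s2.png',cv2.resize(f['img'][110:230,300:430],(650,600)))
E
```

```text
blk 1083 c [ 468.4 -127.4] size [ 81.9 150.1] ang 70.7 z [ 9.7 21.4 64.6] corners [[384.0, -141.0], [526.0, -191.0], [553.0, -114.0], [411.0, -64.0]]
t 4.3 pos [ 0.4571 -0.1545  0.0443] yaw x 70.67 F [ 0.2  0.6 -0.7]
tool turn z -0.0006
tool delta [ 0.0656  0.0225 -0.0057]
```

Call:
apply_moves(
  delta_pos=[
    [-0.01,0,0],
    [-0.015,0,0],
    [-0.015,0,0],
    [0,0,0.006],
    [0,0,0.01],
    [0,0,0.01],
    [0,0,0.006],
    [0,0,0],
    [0,0,0],
  ],
  turn=[
    [0,0,0],
    [0,0,0],
    [0,0,0],
    [0,0,0],
    [0,0,0],
    [0,0,0],
    [0,0,0],
    [0,0,0],
    [0,0,0],
  ],
)

```text
time_s: 5.2
position: [0.4436, -0.1921, 0.0119]
tcp_rot: [[0.331, 0.944, -0.001], [0.944, -0.331, 0.001], [0.0, -0.001, -1.0]]
wrist_force: [-0.2, -1.0, -0.4]
opening: 0.0854
grip_force: 0.0
```

```bash
cat > b.py <<'E'
from m import *
def blk(c,save=None):
    v,u=np.mgrid[0:400,0:640]
    f=grab('side');P=cloud(f);z=P[...,2]
    d=np.hypot(P[...,0]-c[0],P[...,1]-c[1])
    m=(f['range_z']>0)&(d<.1)&(z>.016)&(z<.028)&(f['img'].min(-1)>70)
    rect(P,m,'blk')
    if save: cv2.imwrite(save,cv2.resize(f['img'][130:280,270:430],(640,600),interpolation=cv2.INTER_CUBIC))
    plan([.5,-.1,.05],70.7)
E
python3 -c "
from b import *
blk([.472,-.117],'pics/s3.png')"
```

```text
blk 742 c [ 465.3 -136.9] size [100.2 149.7] ang 71.2 z [17.  21.8 23.9] corners [[378.0, -160.0], [520.0, -208.0], [552.0, -114.0], [411.0, -65.0]]
t 5.25 pos [ 0.4438 -0.1923  0.0122] yaw x 70.66 F [ 0.1 -0.  -0.4]
tool turn z -0.0006
tool delta [ 0.1056  0.0225 -0.0378]
```

View pics/s3.png

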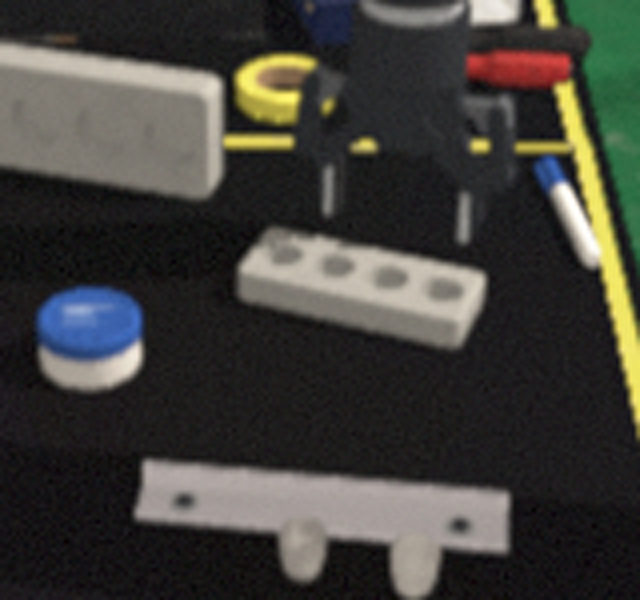

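Step 1 looks done: the block lies flat at crop (365,290) with four holes up. The fingertips are at (330,215) and (463,243), behind its near side. Now I lower a little, close the gap and push along an arc.

Call:
apply_moves(
  delta_pos=[
    [0,0,0.002],
    [0,0,0.003],
    [0.008,0,0],
    [0.01,0,0],
    [0.008,0,0],
    [0.004,0,0],
    [0,0,0],
  ],
  turn=[
    [0,0,0],
    [0,0,0],
    [0,0,0],
    [0,0,0],
    [0,0,0],
    [0,0,0],
    [0,0,0],
  ],
)

```text
time_s: 5.95
position: [0.4539, -0.1633, 0.0074]
tcp_rot: [[0.33, 0.944, 0.0], [0.944, -0.33, 0.0], [0.0, 0.0, -1.0]]
wrist_force: [0.3, 0.4, 0.1]
opening: 0.0851
grip_force: 0.0
```

Call:
apply_moves(
  delta_pos=[
    [0.003,0,0],
    [0.003,0,0],
    [0.004,0,0],
    [0.005,0,0],
    [0.005,0,0],
    [0.005,0,0],
    [0.005,0,0],
    [0.005,0,0],
    [0.005,0,0],
    [0.005,0,0],
  ],
  turn=[
    [0,0,0],
    [0,0,0],
    [0,0,0],
    [0,0,-0.012],
    [0,0,-0.012],
    [0,0,-0.012],
    [0,0,-0.012],
    [0,0,-0.012],
    [0,0,-0.012],
    [0,0,-0.012],
  ],
)

```text
time_s: 6.95
position: [0.4676, -0.121, 0.0074]
tcp_rot: [[0.25, 0.968, 0.0], [0.968, -0.25, -0.0], [-0.0, 0.0, -1.0]]
wrist_force: [-0.1, -1.2, 1.2]
opening: 0.0855
grip_force: 0.8
```

```bash
python3 - <<'E'
from b import *
blk([.482,-.078])
E
```

```text
blk 813 c [479.7 -81.1] size [ 68.1 149.8] ang 76.2 z [17.1 21.8 23.9] corners [[399.0, -96.0], [544.0, -132.0], [561.0, -66.0], [415.0, -30.0]]
t 7.0 pos [ 0.4675 -0.1203  0.0073] yaw x 75.53 F [ 0.7  0.3 -0.8]
tool turn z 0.0844
tool delta [ 0.0299  0.0239 -0.0427]
```

Call:
apply_moves(
  delta_pos=[
    [0.005,0,0],
    [0.005,0,0],
    [0.005,0,0],
    [0.005,0,0],
    [0.005,0,0],
    [0.005,0,0],
    [0.005,0,0],
    [0.005,0,0],
    [0.005,0,0],
    [0.005,0,0],
  ],
  turn=[
    [0,0,-0.012],
    [0,0,-0.012],
    [0,0,-0.012],
    [0,0,-0.012],
    [0,0,-0.012],
    [0,0,-0.012],
    [0,0,-0.012],
    [0,0,-0.012],
    [0,0,-0.012],
    [0,0,-0.012],
  ],
)

```text
time_s: 8.0
position: [0.4773, -0.0719, 0.0073]
tcp_rot: [[0.133, 0.991, -0.0], [0.991, -0.133, 0.0], [0.0, -0.0, -1.0]]
wrist_force: [-0.5, -1.8, 0.3]
opening: 0.0852
grip_force: 0.5
```

Call:
apply_moves(
  delta_pos=[
    [0.005,0,0],
    [0.005,0,0],
    [0.005,0,0],
    [0.004,0,0],
    [0.003,0,0],
    [0,0,0],
  ],
  turn=[
    [0,0,-0.012],
    [0,0,-0.012],
    [0,0,-0.012],
    [0,0,-0.012],
    [0,0,-0.012],
    [0,0,0],
  ],
)

```text
time_s: 8.6
position: [0.4797, -0.05, 0.0073]
tcp_rot: [[0.073, 0.997, -0.0], [0.997, -0.073, 0.0], [0.0, -0.0, -1.0]]
wrist_force: [0.0, 0.3, 0.3]
opening: 0.0851
grip_force: 0.0
```

```bash
python3 - <<'E'
from b import *
blk([.490,-.006],'pics/s4.png')
E
```

```text
blk 992 c [486.8  19.5] size [129.2 149.1] ang 86.8 z [16.7 21.7 23.8] corners [[409.0, -41.0], [558.0, -49.0], [565.0, 80.0], [416.0, 88.0]]
t 8.65 pos [ 0.4797 -0.0502  0.0073] yaw x 85.78 F [ 0.2 -0.  -0.9]
tool turn z 0.2633
tool delta [-0.0403  0.0356 -0.0427]
```

View pics/s4.png

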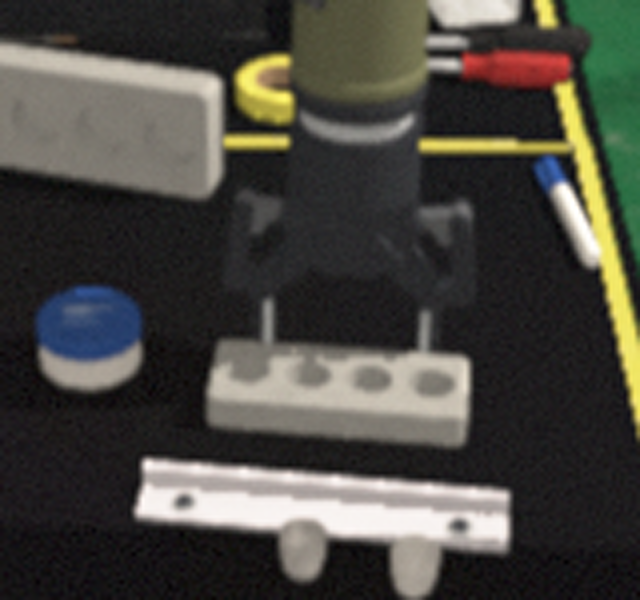

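The block at crop (340,395) is parallel to the strip at (325,490) and slightly right of its middle, about 6 mm, which is within tolerance. I push the last ~50 mm straight.

Call:
apply_moves(
  delta_pos=[
    [0.003,0,0],
    [0.005,0,0],
    [0.005,0,0],
    [0.005,0,0],
    [0.005,0,0],
    [0.005,0,0],
    [0.005,0,0],
    [0.004,0,0],
    [0.003,0,0],
    [0,0,0],
  ],
  turn=[
    [0,0,0],
    [0,0,0],
    [0,0,0],
    [0,0,0],
    [0,0,0],
    [0,0,0],
    [0,0,0],
    [0,0,0],
    [0,0,0],
    [0,0,0],
  ],
)

```text
time_s: 9.65
position: [0.4828, -0.0102, 0.0073]
tcp_rot: [[0.074, 0.997, 0.0], [0.997, -0.074, 0.0], [0.0, 0.0, -1.0]]
wrist_force: [-0.1, -0.1, 0.6]
opening: 0.0854
grip_force: 0.0
```

Call:
apply_moves(
  delta_pos=[
    [0.001,0,0],
    [0.001,0,0],
    [0.001,0,0],
    [0.001,0,0],
    [0.001,0,0],
  ],
  turn=[
    [0,0,0],
    [0,0,0],
    [0,0,0],
    [0,0,0],
    [0,0,0],
  ],
)

```text
time_s: 10.15
position: [0.4831, -0.0057, 0.0073]
tcp_rot: [[0.074, 0.997, 0.0], [0.997, -0.074, -0.0], [-0.0, 0.0, -1.0]]
wrist_force: [-0.3, -1.9, 0.5]
opening: 0.0855
grip_force: 0.5
```

```bash
cat > g.py <<'E'
from b import *
import sys
f=grab('side');P=cloud(f);z=P[...,2];O=np.array([.493,.0745]);n=np.array([.0732,.9973]);x=np.array([.9973,-.0732])
d=P[...,:2]-O;s=d@x;y=d@n
m=(f['range_z']>0)&(abs(s)<.11)&(y>-.12)&(y<.05)&(z>.005)&(z<.03)
for lo,hi in((-.05,-.025),(-.015,.015),(.025,.05)):
    k=m&(s>lo)&(s<hi); h,e=np.histogram(y[k&(z>.018)],bins=np.arange(-.07,.04,.004)); 
    print(lo,'far edge y',np.percentile(y[k&(z>.0195)&(y<.02)],97).round(4))
    print(dict(zip((e[:-1]*1000).round().astype(int).tolist(),h.tolist())))
k=m&(y<-.012)&(y>-.05)&(z>.018)&(f['img'].min(-1)>70); print('s range',np.percentile(s[k],[.5,99.5]).round(4))
cv2.imwrite('pics/'+sys.argv[1],cv2.resize(f['img'][190:290,290:420],(780,600),interpolation=cv2.INTER_CUBIC))
E
python3 g.py s5.png
```

```text
-0.05 far edge y -0.0083
{-70: 10, -66: 10, -62: 14, -58: 10, -54: 14, -50: 9, -46: 11, -42: 5, -38: 4, -34: 9, -30: 8, -26: 15, -22: 10, -18: 13, -14: 15, -10: 17, -6: 0, -2: 0, 2: 0, 6: 0, 10: 0, 14: 0, 18: 0, 22: 0, 26: 0, 30: 0, 34: 0}
-0.015 far edge y -0.0081
{-70: 6, -66: 12, -62: 13, -58: 13, -54: 18, -50: 14, -46: 8, -42: 4, -38: 5, -34: 7, -30: 9, -26: 17, -22: 17, -18: 12, -14: 17, -10: 24, -6: 0, -2: 0, 2: 0, 6: 1, 10: 0, 14: 0, 18: 0, 22: 0, 26: 0, 30: 0, 34: 0}
0.025 far edge y -0.0088
{-70: 12, -66: 7, -62: 12, -58: 12, -54: 15, -50: 12, -46: 5, -42: 7, -38: 5, -34: 6, -30: 7, -26: 14, -22: 14, -18: 11, -14: 14, -10: 15, -6: 0, -2: 0, 2: 0, 6: 0, 10: 0, 14: 0, 18: 0, 22: 0, 26: 0, 30: 0, 34: 0}
s range [-0.0768  0.0719]
```

View pics/s5.png

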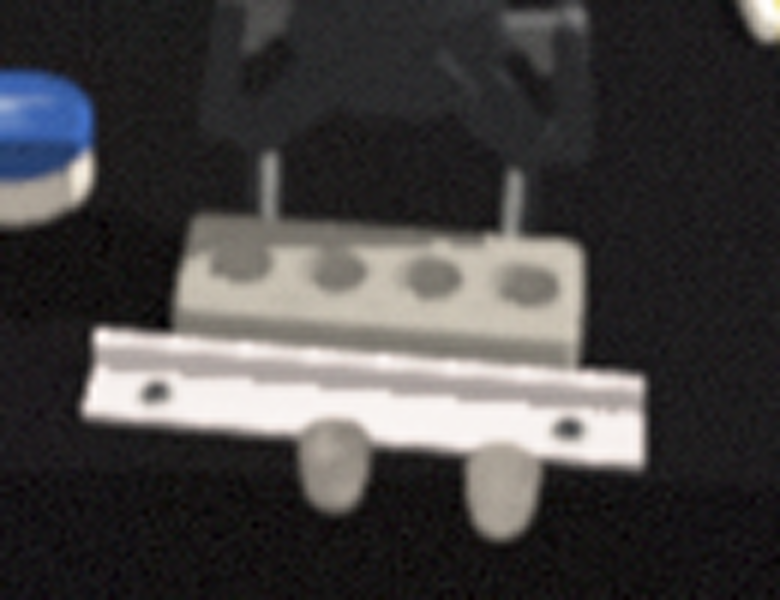

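About 8 mm is still left, and the block spans s -77 to +72 mm, so it is centred and parallel. I push on until the force rises.

Call:
apply_moves(
  delta_pos=[
    [0.002,0,0],
    [0.002,0,0],
    [0.001,0,0],
    [0.001,0,0],
    [0.001,0,0],
    [0,0,0],
  ],
  turn=[
    [0,0,0],
    [0,0,0],
    [0,0,0],
    [0,0,0],
    [0,0,0],
    [0,0,0],
  ],
)

```text
time_s: 10.8
position: [0.4837, 0.0015, 0.0073]
tcp_rot: [[0.074, 0.997, 0.0], [0.997, -0.074, 0.0], [0.0, 0.0, -1.0]]
wrist_force: [0.7, 0.2, -0.0]
opening: 0.0856
grip_force: 0.0
```

Call:
apply_moves(
  delta_pos=[
    [0.001,0,0],
    [0.001,0,0],
  ],
  turn=[
    [0,0,0],
    [0,0,0],
  ],
)

```text
time_s: 11.0
position: [0.4838, 0.0033, 0.0073]
tcp_rot: [[0.074, 0.997, -0.0], [0.997, -0.074, -0.0], [-0.0, 0.0, -1.0]]
wrist_force: [0.1, -0.6, -0.1]
opening: 0.0851
grip_force: 0.6
```

Call:
apply_moves(
  delta_pos=[
    [0.001,0,0],
    [0,0,0],
  ],
  turn=[
    [0,0,0],
    [0,0,0],
  ],
)

```text
time_s: 11.2
position: [0.4837, 0.0041, 0.0073]
tcp_rot: [[0.074, 0.997, -0.0], [0.997, -0.074, -0.0], [-0.0, -0.0, -1.0]]
wrist_force: [-0.8, -2.9, 1.3]
opening: 0.0853
grip_force: 1.6
```

Call:
apply_moves(
  delta_pos=[
    [0.001,0,0],
    [0,0,0],
  ],
  turn=[
    [0,0,0],
    [0,0,0],
  ],
)

```text
time_s: 11.4
position: [0.4836, 0.0042, 0.0073]
tcp_rot: [[0.074, 0.997, -0.001], [0.997, -0.074, -0.002], [-0.002, -0.0, -1.0]]
wrist_force: [-1.5, -7.9, 0.5]
opening: 0.0852
grip_force: 4.0
```

Call:
apply_moves(
  delta_pos=[
    [0.001,0,0],
    [0,0,0],
    [0,0,0],
  ],
  turn=[
    [0,0,0],
    [0,0,0],
    [0,0,0],
  ],
)

```text
time_s: 11.7
position: [0.4837, 0.0043, 0.0073]
tcp_rot: [[0.074, 0.997, -0.001], [0.997, -0.074, -0.003], [-0.003, -0.0, -1.0]]
wrist_force: [-2.0, -12.6, 1.9]
opening: 0.0851
grip_force: 6.2
```

```bash
python3 g.py s6.png
```

```text
-0.05 far edge y 0.0017
{-70: 0, -66: 0, -62: 6, -58: 9, -54: 15, -50: 11, -46: 11, -42: 15, -38: 10, -34: 6, -30: 5, -26: 6, -22: 10, -18: 9, -14: 15, -10: 11, -6: 15, -2: 23, 2: 4, 6: 1, 10: 0, 14: 0, 18: 0, 22: 0, 26: 0, 30: 0, 34: 0}
-0.015 far edge y 0.0021
{-70: 0, -66: 0, -62: 1, -58: 10, -54: 16, -50: 15, -46: 12, -42: 19, -38: 10, -34: 6, -30: 6, -26: 4, -22: 9, -18: 10, -14: 16, -10: 15, -6: 20, -2: 20, 2: 10, 6: 1, 10: 0, 14: 0, 18: 0, 22: 0, 26: 0, 30: 0, 34: 0}
0.025 far edge y 0.001
{-70: 4, -66: 3, -62: 10, -58: 12, -54: 12, -50: 11, -46: 11, -42: 11, -38: 11, -34: 5, -30: 6, -26: 4, -22: 7, -18: 9, -14: 14, -10: 12, -6: 16, -2: 22, 2: 5, 6: 0, 10: 0, 14: 0, 18: 0, 22: 0, 26: 0, 30: 0, 34: 0}
s range [-0.0768  0.0718]
```

View pics/s6.png

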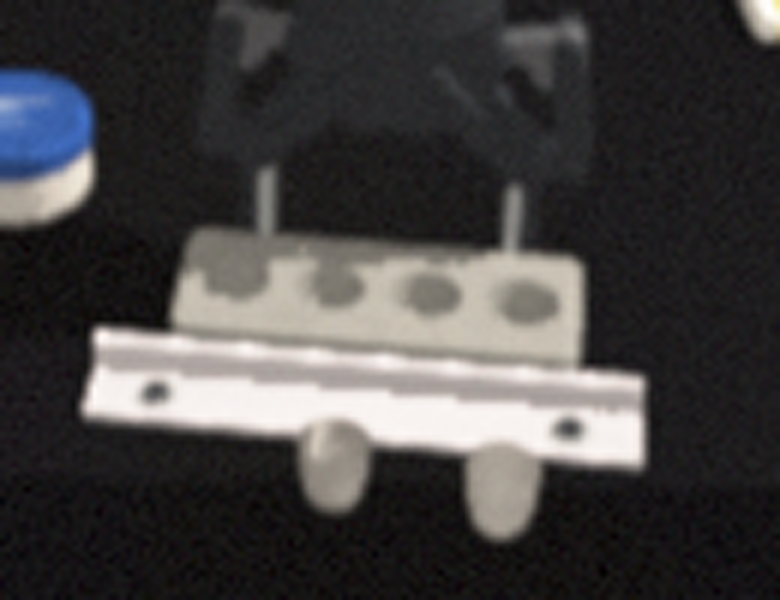

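The block at crop (380,295) now sits against the strip along its whole length. The force rises to 12 N without further motion, so it is flush. I back the fingers straight off and raise them.

Call:
apply_moves(
  delta_pos=[
    [-0.005,0,0],
    [-0.015,0,0],
    [-0.02,0,0],
    [-0.02,0,0],
    [0,0,-0.03],
    [0,0,-0.04],
    [0,0,-0.03],
    [0,0,0],
    [0,0,0],
    [0,0,0],
  ],
  turn=[
    [0,0,0],
    [0,0,0],
    [0,0,0],
    [0,0,0],
    [0,0,0],
    [0,0,0],
    [0,0,0],
    [0,0,0],
    [0,0,0],
    [0,0,0],
  ],
)

```text
time_s: 12.75
position: [0.4785, -0.0531, 0.1063]
tcp_rot: [[0.074, 0.997, -0.002], [0.997, -0.074, 0.001], [0.001, -0.002, -1.0]]
wrist_force: [0.0, 0.4, -0.8]
opening: 0.0856
grip_force: 0.0
```

```bash
python3 g.py s7.png | grep -v '{'; python3 -c "
from h import *
s=telemetry.read_state();print(s['position'],s['wrist_force'])"
```

```text
-0.05 far edge y 0.0013
-0.015 far edge y 0.001
0.025 far edge y 0.0011
s range [-0.0768  0.0717]
[ 0.47833638 -0.05310243  0.10602087] [ 0.33859571 -0.45321688 -0.11361328]
```

```bash
python3 -c "
from h import *
print(order.hand_in())"
```

```text
the job is handed in; nothing more can be done
None
```

I handed the job in at about 13 s: by camera the block lies flat, holes up, flush with the strip and inside both ends. The fingers never touched the crucibles or the tin, but the hand-in gave no verdict.

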